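Close the seed-bulb jar and bring it to the front

ROBOT

A 7-joint arm with a two-finger parallel gripper is mounted at the origin on the work surface. World frame = base frame: x ahead of the robot, y to its left, z up, the work surface at z = 0. Lengths are in m, angles in rad, forces in N, time in s.
With the tool pointing down it reaches from about 0.4 to 0.9 m from the base axis. Payload 5.5 kg.
Tool frame: the origin (TCP) lies midway between the tips of the shut fingers; the grasp point (between the pads) lies 19 mm behind it (manip.grip_depth is the distance from the TCP to the grasp point, in m); z points along the fingers, y is the line along which they close (so a half turn about z gives the same grasp; the last joint's range is limited). The gripper opens to 92 mm and grips with 3 to 60 N. Pads are 19 mm wide; open, the fingers measure 130 mm over their backs; the gripper's body (75 mm by 190 mm) begins 47 mm behind the grasp point.
Start: joints at [-0.9, 0.501, -0.427, 1.55, 0.221, 1.138, -0.21], TCP at [0.258, 0.597, 0.188] pointing down, gripper open.
Joint ranges: [-2.88, 2.88], [-0.31, 2.03], [-1.54, 1.56], [0.2, 2.42], [-1.41, 4.55], [0.19, 2.02], [-2.57, 2.57]. Speed limits (rad/s): [2.57, 2.57, 3.14, 3.14, 3.14, 3.14, 3.14].

INTERFACE

Orientations are given as a unit quaternion [x, y, z, w].
In Python, from bench import manip, effector, viewer gives the robot as it stands. Calls block until the motion is done:
- manip.move_pose(position, orientation): joint-space move of the TCP to a pose.
- manip.servo_line(position, ori=None, vel=0.15): straight line of the TCP; ori=None keeps the orientation; vel is the mean speed in m/s.
- manip.movej(angles): joint-space move.
- effector.open_jaws() and effector.close(f_grip=None): open the fingers fully, or close them until they stop; f_grip is the grip in N (None keeps the last).
- manip.sleep(seconds).
- manip.solve_ik(position, orientation): joint angles nearest the present ones, or None.
- viewer.get_image(name): name is "scene" or "side" or "wrist"; returns the picture (384x512x3 uint8, red, green, blue); there is no depth.
- viewer.get_calibration(name): a dict with "vfov" (degrees; the focal length in pixels is half the picture's height over the tangent of half this angle, whatever the lens; pixels are square), "cx", "cy" (the principal point, pixels), "dist_coeffs" ([k1, k2, p1, p2, k3] as OpenCV has them; the pictures are not rectified), "eye" and "attitude" of the camera in the world. Camera axes: x right, y down, z forward; pixel columns grow to the right and rows downward; lengths in m; the calibration is good to about 2 mm. A picture is of the moment at which its call begins: read the wrist's pose just before it. get_calibration takes no time and is no camera call; for the wrist camera it gives the pose at the moment of the call.
A pose or a line that the arm cannot do raises manip.PlanningError and nothing moves.
- manip.hand_in(): hands the job in; it is judged then, once.
Readings, each from a call of its own:
- manip.current_clock(): time.
- manip.current_q(): joint angles.
- manip.current_joint_velocities(): joint speeds.
- manip.current_tau(): joint torques, N m.
- manip.current_tool_pos(): TCP position.
- manip.current_tcp_rot(): TCP orientation.
- manip.current_force(): force on the tool from outside, world axes, zero at the start.
- manip.current_wrist_torque(): the same for the moment, N m.
- manip.current_finger_gap(): finger opening in m.
- manip.current_gripper_force(): force on a finger pad.
Only numpy, scipy, OpenCV 4.12 (cv2) and the standard library are available. Lean on these libraries where they do the work, as an engineer would, in place of code of your own. Each camera call takes 0.05 s, during which the arm holds its last target. There are 200 camera calls.

TASK

Close the open jar on the carousel, the one with the yellow band, by setting the loose cork-plugged lid on it so that it sits fully home and flat, and let go of the lid. Then turn the carousel until that jar stands at the front, straight over the yellow pointer of the stand, and finish while still gripping the black handle bar on the middle column, holding the turntable still: do not let go at the end. Leave the pot, the jug and the dibber where they are.

Things in the scene. Friction and masses are not known exactly. Their poses are not given: they have to be found in the camera images.
- stand: Fixed round black carousel stand, 200 mm across, 14 mm high, on the work surface, with a yellow pointer tongue 24 mm wide on its front that sticks out to 163 mm from the axis. Origin: on the turning axis, at the work surface. Its own -x axis points along the yellow pointer, which is the front; its z is up. Its place and yaw vary.
- carousel (a joint): Turning angle of the carousel on the stand, rad, growing counter-clockwise seen from above. At 0 (and at 2 pi) the yellow-banded jar stands at the front, over the pointer. It turns both ways, with no stop between -6.4 and 12.7, on a light friction of about 0.05 N m, and stays where it is left.
- plate_top (a point): On the turning axis, on the carousel's wooden plate: 236 mm across, top 30 mm above the work surface. Glass jars are fixed on it, 56 mm across and 60 mm high, centres 82 mm from the axis, 90 degrees apart. Three are closed with lids whose knobs reach 124 mm above the work surface; the fourth is open, with a yellow band; the plate has a yellow edge mark beside it.
- jar_mouth (a point): Centre of the mouth of the open, yellow-banded jar, at the height of its rim, 90 mm above the work surface. The mouth is 48 mm wide inside, the rim 56 mm outside, the jar 55 mm deep inside, with a few bulbs in the bottom 45 mm. The point turns with the carousel.
- handle_bar (a point): Black handle bar, 60 mm long, 14 mm wide and 34 mm high, fixed across the top of the carousel's steel middle column (16 mm across) and turning with it. Its underside is 132 mm and its top 166 mm above the work surface. The point: on the turning axis at the bar's underside. The bar runs along its own x axis, 30 mm to each side; its -x points to the yellow-banded jar.
- lid: Loose wooden lid, about 50 g, plug down on the work surface beside the carousel. Origin: centre of the plug's underside. Upward along z: cork plug 41 mm across (36 at its foot), 12 mm high; round flange 58 mm across, 6 mm thick (top at 18 mm); round yellow knob 18 mm across, 28 mm high (top at 46 mm). On the jar the flange rests on the rim, the origin 12 mm below the mouth.
- pot: White ceramic plant pot, 96 mm across at its rim and 85 mm high, loose, on the side of the carousel opposite the lid. Bystander. Origin: centre of the underside.
- jug: Yellow plastic watering jug, 110 mm across, 150 mm high, loose, with a handle on its +y side and a spout on its -y side reaching 115 mm out. Bystander, beyond the carousel on the left. Origin: centre of the underside.
- dibber: Bamboo T-handled dibber with a steel tip, lying, 210 mm long with the tip to its +x, cross-handle 90 mm wide, 22 mm thick, loose. Bystander, beyond the carousel on the right. Origin: on its underside, about the middle of its length.
Things that resemble listed ones, but are neither listed nor needed, are in the scene too. There is more than one size of the lid; the one meant has the size given above.

How it is judged:
On the way, in this order (a step that is already met when the one before it is completed fails the run):
1. the lid sits home on the yellow-banded jar and has been let go (horizontal distance between lid and jar_mouth below 0.006 m and z of lid in the frame of jar_mouth between -0.015 and -0.009 m and angle between lid's own z axis and vertical below 0.08 rad and contact force between the fingers and lid below 0.1 N), for 0.2 s.
2. the yellow-banded jar stands still over the pointer while the fingers hold the handle bar (y of jar_mouth in the frame of stand between -0.012 and 0.012 m and x of jar_mouth in the frame of stand below -0.05 m and velocity of joint carousel between -0.06 and 0.06 rad/s and contact force between the fingers and carousel_c0 above 2 N), for 0.2 s.
At the end, for the whole second after the job is handed in: Lid on the banded jar: within 6 mm of centre, plug 9 to 15 mm into the mouth, tilt under 0.08 rad, not touched by the fingers. Jar within 12 mm sideways of the pointer line; carousel below 0.06 rad/s; fingers holding the handle bar with over 2 N (all of step 1 and all of step 2); the arm keeps its last pose, push and grip.
It fails at once if the pot is shifted by more than 30 mm or tipped (distance of pot from where it was at the start of the episode above 0.03 m or angle between pot's own z axis and vertical above 0.4 rad).
It fails at once if the jug is shifted by more than 30 mm or tipped (distance of jug from where it was at the start of the episode above 0.03 m or angle between jug's own z axis and vertical above 0.4 rad).
It fails at once if the dibber is shifted by more than 30 mm or tipped (distance of dibber from where it was at the start of the episode above 0.03 m).
It also fails if it takes over 61 s, if anything falls off the work surface, if the arm or the gripper's body presses on something with over 40 N, if the wrist force passes 120 N, or if a joint passes its speed limit or range.

## Working session

There is one attempt and no reset: what is moved stays moved. The work goes in short steps, each a Python script; the robot and the scene stay as the last script left them, time stands still between calls to the robot, and variables do not carry over. Pictures are saved under pics/ and viewed, at most 13 in all, crops included, and the job is handed in when it is done.

```bash
mkdir -p pics; ls
python3 - <<'E'
from bench import manip, effector, viewer
import cv2
for n in("scene","side"):
    im=viewer.get_image(n); cv2.imwrite(f"pics/{n}0.png",im[:,:,::-1]); print(n,viewer.get_calibration(n))
print(viewer.get_calibration("wrist"),manip.current_clock(),manip.current_tcp_rot(),manip.current_tool_pos(),manip.grip_depth)
E
```

```text
pics
scene {'vfov': 54.902519638559475, 'cx': 255.90280123628108, 'cy': 192.37304326454026, 'dist_coeffs': array([-0.1046991,  0.       ,  0.       ,  0.       ,  0.       ]), 'eye': array([1.0170271 , 0.46046731, 0.86138507]), 'attitude': array([ 0.39626559,  0.84350075, -0.33245068, -0.14476402])}
side {'vfov': 57.68157142886643, 'cx': 251.7029496704391, 'cy': 188.99041352504182, 'dist_coeffs': array([0.01826043, 0.        , 0.        , 0.        , 0.        ]), 'eye': array([ 0.23549055, -0.5581311 ,  0.75226812]), 'attitude': array([ 0.90645916, -0.19576548,  0.08035225, -0.36544656])}
{'vfov': 64.06420826133363, 'cx': 252.1082020558285, 'cy': 190.00137274589892, 'dist_coeffs': array([-0.02884587,  0.        ,  0.        ,  0.        ,  0.        ]), 'eye': array([0.18982267, 0.62543265, 0.38503547]), 'attitude': array([0.82763094, 0.54394671, 0.07525017, 0.11613101])} 0.1 [ 2.02463013e-01  9.79289538e-01 -8.25767122e-04 -2.19003484e-04] [0.25752877 0.5960693  0.1866913 ] 0.0188
```

View pics/scene0.png

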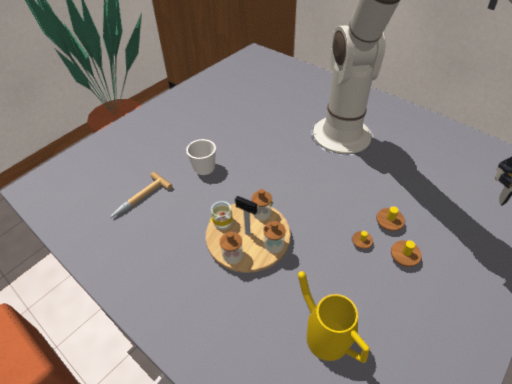

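View pics/side0.png

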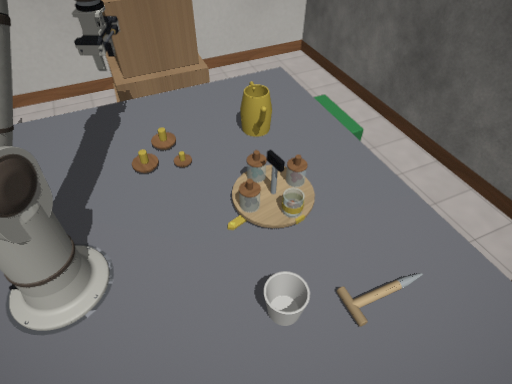

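The scene view shows three loose lids with yellow knobs: A (391,218), B (363,240) and C (406,252). The open yellow-banded jar is at (222,215) and the bar at (246,205). In the side view the pointer is at (237,222). B is clearly small, so A and C need measuring.

```bash
cat > h.py <<'E'
import numpy as np, cv2
from scipy.spatial.transform import Rotation as R
from bench import manip, effector, viewer
def ray(c,uv):
    f=192/np.tan(np.radians(c["vfov"])/2)
    K=np.array([[f,0,c["cx"]],[0,f,c["cy"]],[0,0,1]])
    p=cv2.undistortPoints(np.array(uv,float).reshape(-1,1,2),K,c["dist_coeffs"]).reshape(-1,2)
    d=np.c_[p,np.ones(len(p))]@R.from_quat(c["attitude"]).as_matrix().T
    return c["eye"],d/np.linalg.norm(d,axis=1)[:,None]
def plane(c,uv,z):
    e,d=ray(c,uv); return e+d*((z-e[2])/d[:,2])[:,None]
def tri(c1,u1,c2,u2):
    e1,d1=ray(c1,u1); e2,d2=ray(c2,u2); d1,d2=d1[0],d2[0]
    s=np.linalg.lstsq(np.c_[d1,-d2],e2-e1,rcond=None)[0]
    a,b=e1+s[0]*d1,e2+s[1]*d2
    return (a+b)/2,np.linalg.norm(a-b)
def hsv(im): return cv2.cvtColor(im,cv2.COLOR_RGB2HSV)
def blobs(m,amin=15):
    n,l,s,c=cv2.connectedComponentsWithStats(m.astype(np.uint8)); 
    return [(c[i].round(1),s[i],l==i) for i in range(1,n) if s[i,4]>=amin]
def yellow(im): h=hsv(im); return (h[...,0]>20)&(h[...,0]<33)&(h[...,1]>190)&(h[...,2]>90)
def brown(im): h=hsv(im); return (h[...,0]>3)&(h[...,0]<17)&(h[...,1]>120)&(h[...,2]>40)
def black(im): return im.max(2)<40
E
python3 - <<'E'
from h import *
C={n:viewer.get_calibration(n) for n in("scene","side")}
I={n:cv2.imread(f"pics/{n}0.png")[:,:,::-1].copy() for n in C}
for n in C:
    for nm,f in(("yel",yellow),("brn",brown)):
        for c,s,m in blobs(f(I[n]),20):
            if n=="side" and c[1]<100 or n=="scene" and c[1]<150: continue
            extra=""
            if nm=="brn":
                k=cv2.findContours(m.astype(np.uint8),0,1)[0][0]
                P=plane(C[n],k.reshape(-1,2),.018)[:,:2]
                (x,y),r=cv2.minEnclosingCircle((P*1000).astype(np.float32)); extra=(round(x),round(y),"D",round(2*r))
            print(n,nm,c,s[:5],extra)
a=cv2.resize(I["scene"][190:280,340:440],(500,450),interpolation=2); b=cv2.resize(I["side"][120:180,120:210],None,fx=5,fy=5,interpolation=2)
o=np.zeros((450,800,3),np.uint8); o[:,:450]=a[:,:450]; o[:300,450:800]=b[:,:350]
cv2.imwrite("pics/crop1.png",o[:,:,::-1])
E
```

```text
scene yel [392.2 213.6] [387 207  11  14 111] 
scene yel [222.  221.8] [211 218  21   7  54] 
scene yel [363.1 235.8] [360 232   8   9  52] 
scene yel [408.2 247.8] [403 241  12  15 128] 
scene yel [332.4 326.2] [ 299  272   70   90 3042] 
scene brn [261.2 197.8] [252 189  19  17 238] (441, -25, 'D', 68)
scene brn [389.5 220.4] [377 208  27  23 359] (269, 321, 'D', 83)
scene brn [274.2 229.5] [263 220  23  20 342] (513, 81, 'D', 68)
scene brn [230.2 240.4] [219 230  24  21 369] (617, 11, 'D', 69)
scene brn [361.9 240.8] [353 232  20  17 188] (386, 294, 'D', 56)
scene brn [404.9 254.7] [391 241  30  26 444] (350, 410, 'D', 83)
scene brn [ 26.9 353.5] [   0  304   78   80 3680] (1141, -150, 'D', 324)
side brn [377.6 115.9] [ 204   40  308  178 3691] (928, 319, 'D', 1294)
side brn [163.4 141.3] [152 133  24  16 227] (352, 415, 'D', 86)
side brn [256.3 159.4] [248 151  19  16 201] (598, 204, 'D', 73)
side brn [144.9 163.8] [132 154  26  18 277] (270, 329, 'D', 85)
side brn [182.7 160.9] [175 155  17  12 119] (381, 292, 'D', 56)
side brn [296.9 163.8] [288 155  19  16 212] (707, 133, 'D', 75)
side brn [249.3 188.5] [239 179  21  18 258] (527, 94, 'D', 70)
```

View pics/crop1.png

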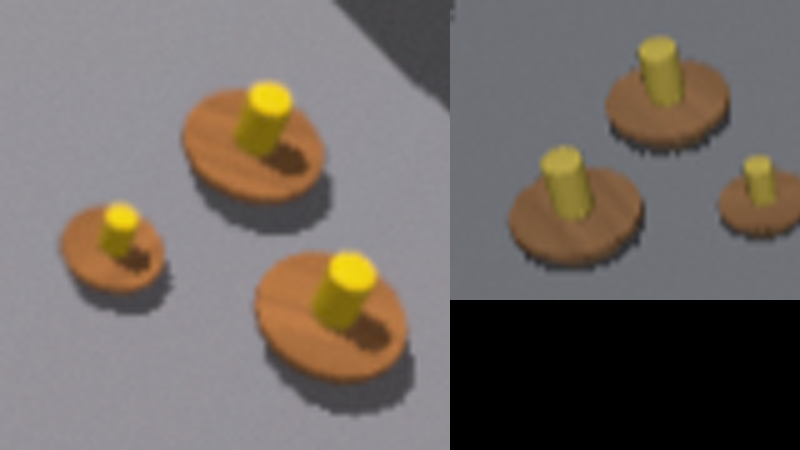

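Measured on the flange plane, A and C are about 84 mm across and B about 56 mm, with a knob about 18 mm wide. So the lid meant is the small one, B: scene (363,240), side (182,160), and the enlarged crop confirms this. Next I triangulate it and the carousel features.

Run:
```python
from h import *
C={n:viewer.get_calibration(n) for n in("scene","side")}
I={n:cv2.imread(f"pics/{n}0.png")[:,:,::-1].copy() for n in C}
S,D=C["scene"],C["side"]
h=hsv(I["side"]); ym=(h[...,0]>20)&(h[...,0]<33)&(h[...,1]>120)&(h[...,2]>70)
print("side yellow",[(c,s[:5]) for c,s,m in blobs(ym,8) if 130<c[1]<260])
print("side black",[(c,s) for c,s,m in blobs(black(I["side"]),20) if 140<c[1]<180 and 250<c[0]<310])
print("scene black",[(c,s) for c,s,m in blobs(black(I["scene"]),20) if 180<c[1]<240 and 200<c[0]<300])
# carousel lids, approx plane 0.1
for n,L in(("scene",[(261.2,197.8),(274.2,229.5),(230.2,240.4),(222,208)]),("side",[(256.3,159.4),(296.9,163.8),(249.3,188.5),(293,196)])):
    print(n,plane(C[n],L,.1).round(3).tolist())
# wooden plate outline
for n in C:
    h=hsv(I[n]); w=(h[...,0]>10)&(h[...,0]<25)&(h[...,1]>90)&(h[...,2]>110)
    b=[x for x in blobs(w,500) if (n=="scene" and 200<x[0][0]<290 and 180<x[0][1]<280) or (n=="side" and 230<x[0][0]<320 and 150<x[0][1]<230)]
    for c,s,m in b:
        k=cv2.convexHull(np.argwhere(m)[:,::-1].astype(np.int32)).reshape(-1,2)
        P=plane(C[n],k,.03)[:,:2]*1000; print(n,"plate",c,s,cv2.minEnclosingCircle(P.astype(np.float32)))
# IK checks
q=lambda yaw: (R.from_euler("z",yaw)*R.from_quat([1,0,0,0])).as_quat()
for p in([.384,.293,.2],):
    for d in range(-90,91,45): print(d,manip.solve_ik(p,q(np.radians(d))))
```

```text
side yellow [(array([161.9, 134. ]), array([158, 128,   9,  13,  93], dtype=int32)), (array([143. , 156.5]), array([138, 150,  11,  14, 109], dtype=int32)), (array([181.6, 155.9]), array([179, 152,   6,   9,  47], dtype=int32)), (array([291.7, 209.1]), array([281, 201,  23,  13, 103], dtype=int32)), (array([236.2, 222.2]), array([228, 215,  19,  15, 147], dtype=int32)), (array([299.5, 218.8]), array([295, 215,  10,   9,  46], dtype=int32))]
side black [(array([275.2, 160.7]), array([267, 151,  17,  20, 200], dtype=int32))]
scene black [(array([246.7, 206. ]), array([236, 199,  21,  15, 159], dtype=int32))]
scene [[0.499, 0.024, 0.1], [0.562, 0.119, 0.1], [0.658, 0.055, 0.1], [0.594, -0.035, 0.1]]
side [[0.557, 0.114, 0.1], [0.653, 0.051, 0.1], [0.492, 0.018, 0.1], [0.583, -0.052, 0.1]]
scene plate [246.7 239.3] [ 206  204   85   68 3112] ((578.6422119140625, 36.79971694946289), 120.05048370361328)
-90 [-0.0293248   0.22597379 -0.76680381  1.93579214  0.18031486  1.04882352
  2.26768221]
-45 [-1.79751498  0.43813821  1.37611694  1.98380888 -0.48157375  1.11672271
 -2.5719703 ]
0 [-0.81367182  0.15585296  0.11756482  1.95967987 -0.02127453  1.02721867
 -2.25731099]
45 [-0.69462199  0.15759683 -0.01412843  1.9558595   0.00258928  1.02815328
 -1.49531062]
90 [-0.55896888  0.16260275 -0.1642471   1.95149357  0.03088372  1.02985764
 -0.73699445]
```

```bash
cat >> h.py <<'E'
def q(deg): return (R.from_euler("z",deg,degrees=True)*R.from_quat([1,0,0,0])).as_quat()
def tz(p,z): return [p[0],p[1],z]
E
python3 - <<'E'
from h import *
S,D=viewer.get_calibration("scene"),viewer.get_calibration("side")
print("B knob",tri(S,(363.1,235.8),D,(181.6,155.9)),"bar",tri(S,(246.7,206),D,(275.2,160.7)))
print("pointer",plane(D,[(236.2,222.2)],.014))
def wl(name):
    c=viewer.get_calibration("wrist"); im=viewer.get_image("wrist"); cv2.imwrite(f"pics/{name}.png",im[:,:,::-1]); np.save(f"pics/{name}.npy",c,allow_pickle=True); return c,im
res=[]
# look over the carousel from two places, then over lid
for i,(p) in enumerate([[.50,.12,.30],[.40,.31,.2],[.36,.28,.2]]):
    manip.move_pose(p,q(120)); c,im=wl(f"w{i}"); res.append(c)
    print(manip.current_clock(),c["eye"],R.from_quat(c["attitude"]).as_matrix()[:,2].round(2),manip.current_q().round(2))
    for b,s,m in blobs(yellow(im),60): print("  y",b,s)
a=cv2.imread("pics/w0.png");b=cv2.imread("pics/w1.png")
cv2.imwrite("pics/w01.png",cv2.resize(np.hstack([a,b]),(800,300)))
E
```

```text
B knob (array([0.38332674, 0.29316464, 0.0333564 ]), np.float64(0.0023563224042334675)) bar (array([0.57621773, 0.04033561, 0.14758514]), np.float64(0.0006431199346893115))
pointer [[ 0.44215283 -0.00694972  0.014     ]]
2.125 [0.46250846 0.1849753  0.4980934 ] [ 0.14 -0.24 -0.96] [-0.15  0.14 -0.16  1.75  0.02  1.26  0.21]
  y [241.5   3.5] [236   0  12  10  89]
  y [460.3  62.9] [ 403   10  109  124 8163]
3.1167 [0.36400042 0.37297498 0.39868977] [ 0.14 -0.24 -0.96] [-0.42  0.22 -0.33  1.89  0.08  1.04 -0.26]
  y [260.3  63.5] [250  51  22  27 452]
  y [155.   98.3] [141  87  30  24 540]
  y [233.8 167.3] [226 161  14  16 135]
  y [460.3 210.3] [ 411  187  101   42 3201]
3.4833 [0.323628   0.34198829 0.39908334] [ 0.14 -0.24 -0.96] [-0.4   0.12 -0.34  2.    0.05  1.02 -0.24]
  y [308.1  56.9] [295  43  27  28 534]
  y [200.4  91.4] [188  80  26  24 470]
  y [275.3 163. ] [268 155  15  17 171]
  y [480.9 206.8] [ 447  181   65   48 2422]
```

View pics/w01.png

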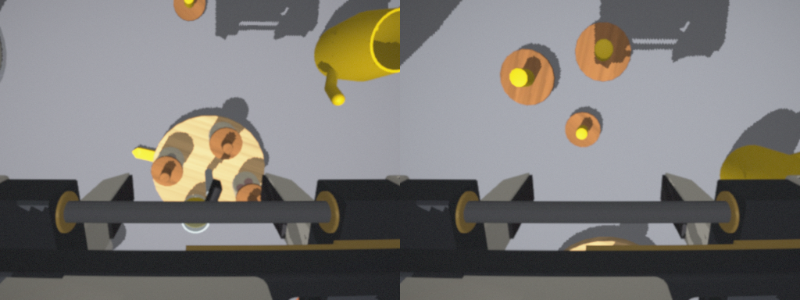

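In w0 the carousel shows the yellow pointer at left. In w1 the three lids are at (671,64→knob), (518,76) and B (583,130 in the montage). Next I refine B from w1 and w2, grasp it, then look at the jar from beyond it.

```bash
cat >> h.py <<'E'
def wl(name):
    c=viewer.get_calibration("wrist"); im=viewer.get_image("wrist"); cv2.imwrite(f"pics/{name}.png",im[:,:,::-1]); np.save(f"pics/{name}.npy",c,allow_pickle=True); return c,im
def ld(name): return np.load(f"pics/{name}.npy",allow_pickle=True).item(),cv2.imread(f"pics/{name}.png")[:,:,::-1].copy()
def circ(c,m,z):
    k=max(cv2.findContours(m.astype(np.uint8),0,1)[0],key=len); k=cv2.convexHull(k)
    (x,y),r=cv2.minEnclosingCircle((plane(c,k.reshape(-1,2),z)[:,:2]*1000).astype(np.float32)); return np.array([x,y,2*r])/1000
E
python3 - <<'E'
from h import *
c1,i1=ld("w1"); c2,i2=ld("w2")
print("knob",tri(c1,(233.8,167.3),c2,(275.3,163.0)))
P=[]; U=[]
for c,im,(u,v) in((c1,i1,(234,167)),(c2,i2,(275,163))):
    m=brown(im)|yellow(im)
    for b,s,mm in blobs(m,200):
        if abs(b[0]-u)<25 and abs(b[1]-v)<25:
            r=circ(c,mm,.018); print("flange",b,s,r.round(4)); P.append(r); U.append(b)
if len(U)==2: print("flange tri",tri(c1,U[0],c2,U[1]))
p=np.mean(P,0)[:2]; print("target",p); assert abs(p-[.383,.293]).max()<.008
manip.move_pose(tz(p,.10),q(120)); manip.servo_line(tz(p,.023),vel=.1)
effector.close(15); print("gap",manip.current_finger_gap(),manip.current_gripper_force(),manip.current_clock())
manip.servo_line(tz(p,.16),vel=.2); print("gap",manip.current_finger_gap(),manip.current_force())
wl("w3")
for i,x in enumerate([[.64,-.17,.27],[.68,-.13,.27]]):
    manip.move_pose(x,q(104)); wl(f"w{4+i}")
print(manip.current_clock(),manip.current_q().round(2))
a=cv2.imread("pics/w4.png");b=cv2.imread("pics/w5.png")
cv2.imwrite("pics/w45.png",np.vstack([np.hstack([a,b])[:200,112:912],cv2.resize(cv2.imread("pics/w3.png"),(800,600))[100:500]]))
E
```

```text
knob (array([0.38348773, 0.29556681, 0.03210924]), np.float64(0.0016058690586342299))
flange [233.8 164.6] [ 212  144   44   44 1367] [0.3825 0.295  0.0561]
flange [273.7 159.3] [ 252  138   44   44 1421] [0.3825 0.2954 0.056 ]
flange tri (array([0.38214389, 0.29615279, 0.01751103]), np.float64(0.00016526434868271642))
target [0.38247202 0.29518608]
gap 0.0003776530597796431 0.0 6.3333
gap 0.0002845094263478846 [ 0.1125204 -0.1571622 -0.5155078]
9.6167 [ 0.18  0.49 -0.05  1.34  0.03  1.31  0.38]
```

View pics/w45.png

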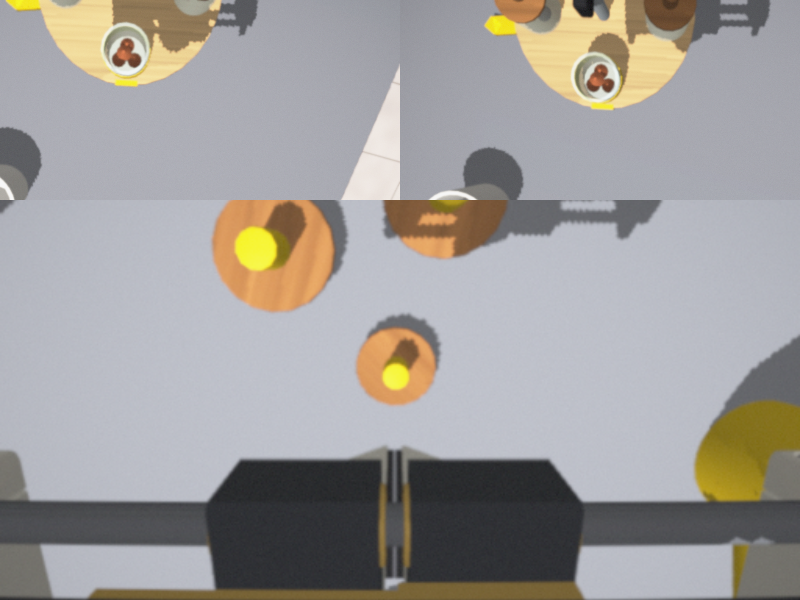

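The grasp missed. In w3 the lid still stands with its knob at about (395,376) of the 800-wide view and the shut fingers are empty. I'll check the actual tool position and the lid's place.

Run:
```python
from h import *
print(manip.current_tool_pos(),manip.current_tcp_rot(),"cmd .68,-.13,.27",q(104))
c,im=ld("w3")
for b,s,mm in blobs(brown(im)|yellow(im),200): print(b,s[:5],circ(c,mm,.018).round(4))
print(c)
effector.open_jaws(); 
manip.move_pose([.382,.295,.16],q(120)); print(manip.current_tool_pos(),manip.current_tcp_rot(),q(120))
C={n:viewer.get_calibration(n) for n in("scene","side")}
for n in C:
    im=viewer.get_image(n); cv2.imwrite(f"pics/{n}1.png",im[:,:,::-1])
    print(n,[b for b,s,m in blobs(yellow(im),20)])
    # projection of TCP into the picture
    cc=C[n]; f=192/np.tan(np.radians(cc["vfov"])/2); Rm=R.from_quat(cc["attitude"]).as_matrix().T
    print(cv2.projectPoints(np.array([[.382,.295,.16]]),cv2.Rodrigues(Rm)[0],-Rm@cc["eye"],np.array([[f,0,cc["cx"]],[0,f,cc["cy"]],[0,0,1.]]),cc["dist_coeffs"])[0].ravel())
a=cv2.imread("pics/scene1.png");b=cv2.imread("pics/side1.png")
cv2.imwrite("pics/ss1.png",np.hstack([cv2.resize(a[100:290,290:470],(400,422)),cv2.resize(b[30:220,90:270],(400,422))]))
```

```text
[ 0.68015626 -0.12810476  0.26954698] [ 6.14469292e-01  7.88940621e-01 -1.43786826e-04 -4.06346713e-04] cmd .68,-.13,.27 [0.61566148 0.78801075 0.         0.        ]
[284.1  58.4] [ 246   16   79   85 4316] [0.352  0.4126 0.0818]
[288.2  54.2] [274  39  29  32 681] [0.3528 0.4177 0.032 ]
[175.2  93.9] [ 137   54   77   81 4529] [0.2698 0.3239 0.0824]
[253.  168.5] [ 229  146   49   48 1526] [0.3822 0.2952 0.0559]
[476.3 223.8] [ 446  194   66   62 2704] [0.6549 0.374  0.0917]
{'vfov': 64.06420826133363, 'cx': 252.1082020558285, 'cy': 190.00137274589892, 'dist_coeffs': array([-0.02884587,  0.        ,  0.        ,  0.        ,  0.        ]), 'eye': array([0.34497951, 0.35837596, 0.35744145]), 'attitude': array([0.95666803, 0.25615299, 0.0354128 , 0.13385764])}
[0.38339853 0.29438546 0.16022956] [5.01006462e-01 8.65443452e-01 2.72560049e-04 2.87142651e-04] [0.5       0.8660254 0.        0.       ]
scene [array([392.2, 213.5]), array([222. , 221.9]), array([363., 236.]), array([408.1, 248.3]), array([332.4, 326.2])]
[374.35024943 205.78886772]
side []
[175.06456025 122.33662938]
```

View pics/ss1.png

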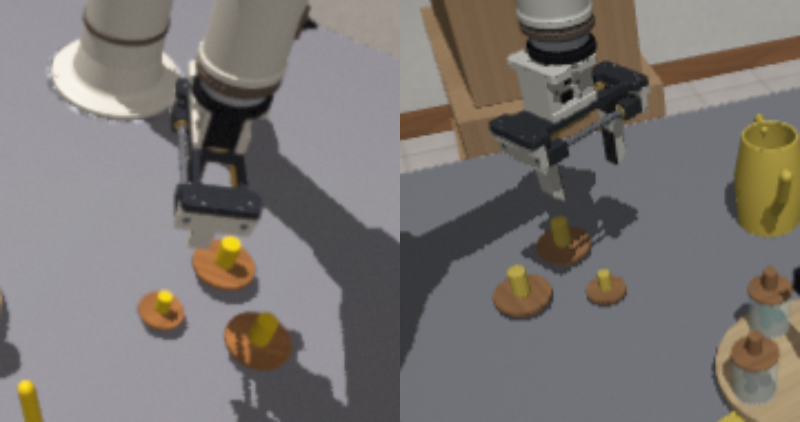

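```bash
cat >> h.py <<'E'
def proj(c,P):
    f=192/np.tan(np.radians(c["vfov"])/2); Rm=R.from_quat(c["attitude"]).as_matrix().T
    return cv2.projectPoints(np.array(P,float).reshape(-1,1,3),cv2.Rodrigues(Rm)[0],-Rm@c["eye"],np.array([[f,0,c["cx"]],[0,f,c["cy"]],[0,0,1.]]),c["dist_coeffs"])[0].reshape(-1,2).round(1)
E
python3 - <<'E'
from h import *
c,im=ld("w3"); print("w3 tcp, +20, +40mm:",proj(c,[[.3825,.2952,z] for z in(.16,.18,.20)]).tolist())
manip.servo_line([.382,.295,.10],vel=.15); print(manip.current_tool_pos())
effector.close(5); print(manip.current_finger_gap())
for n in("scene","side"):
    cc=viewer.get_calibration(n); im=viewer.get_image(n); cv2.imwrite(f"pics/{n}2.png",im[:,:,::-1])
    t=manip.current_tool_pos(); print(n,proj(cc,[t,t+[0,0,.02],t+[0,0,.04]]).tolist())
a=cv2.imread("pics/scene2.png");b=cv2.imread("pics/side2.png")
cv2.imwrite("pics/ss2.png",np.hstack([cv2.resize(a[180:260,330:410],(400,400),interpolation=2),cv2.resize(b[90:170,140:220],(400,400),interpolation=2)]))
E
```

```text
w3 tcp, +20, +40mm: [[253.7, 214.1], [253.9, 225.4], [254.0, 239.1]]
[0.38222523 0.29514877 0.10019343]
0.0006204350620842847
scene [[369.4, 220.7], [371.0, 215.9], [372.6, 210.9]]
side [[178.2, 138.9], [177.2, 133.6], [176.1, 128.0]]
```

View pics/ss2.png

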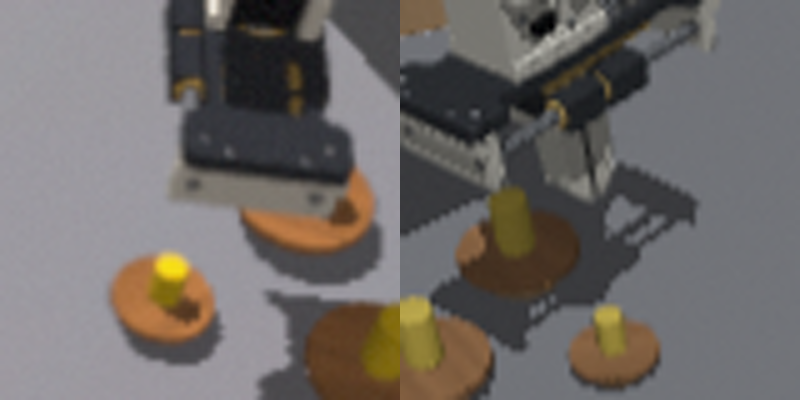

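The fingertips appear above the reported TCP: in the side view the tip is at (179,130), where the projection gives (178,139). I'll triangulate the true tip.

Run:
```python
from h import *
t=np.array([.3822,.2951,.1002]); c,im=ld("w3"); c["eye"]=c["eye"]+t-[.3825,.2952,.16]
D=viewer.get_calibration("side")
for v in(222,224,227):
  for u2 in((179,130),(179,128)): x,e=tri(c,(253,v),D,u2); print(v,u2,(x-t).round(4),e.round(4))
w=viewer.get_calibration("wrist"); print(R.from_quat(w["attitude"]).as_matrix().T@(t-w["eye"]))
cv2.imwrite("pics/w3c.png",cv2.resize(cv2.imread("pics/w3.png")[190:290,200:310],(660,600),interpolation=2))
```

```text
222 (179, 130) [0.0024 0.0036 0.0269] 0.0106
222 (179, 128) [0.0026 0.0053 0.0323] 0.0131
224 (179, 130) [0.0026 0.0027 0.0276] 0.01
224 (179, 128) [0.0028 0.0045 0.033 ] 0.0125
227 (179, 130) [0.0029 0.0014 0.0285] 0.009
227 (179, 128) [0.003  0.0032 0.0339] 0.0115
[0.00045245 0.01656588 0.2107549 ]
```

View pics/w3c.png

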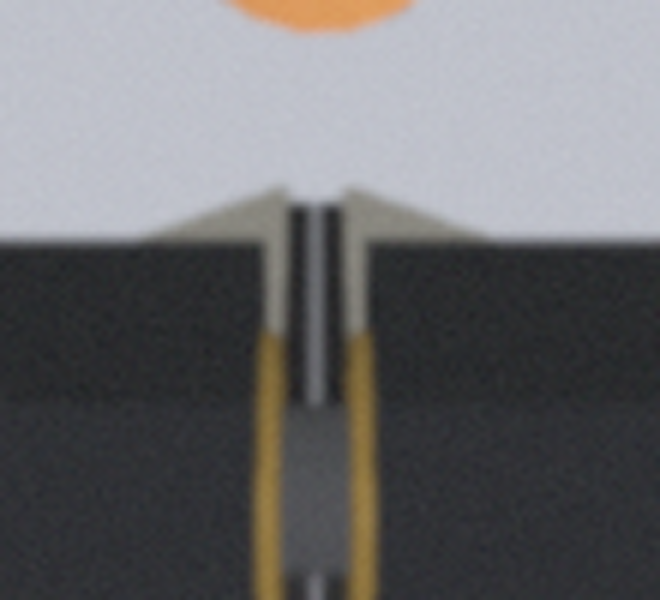

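The tips sit about 20–30 mm above the reported TCP. I'll settle it by touch: straddle the lid, step down with a force guard until the open fingers touch the table, raise 22 mm and grip.

Run:
```python
from h import *
p=np.array([.3825,.2950])
effector.open_jaws(); manip.servo_line(tz(p,.015),ori=q(120),vel=.12)
f0=manip.current_force()[2]; z=.015; print("f0",f0,manip.current_tool_pos())
while z>-.035:
    z-=.0015; manip.servo_line(tz(p,z),vel=.02); f=manip.current_force()[2]-f0
    if abs(f)>2: break
print("touch cmd",z,"read",manip.current_tool_pos(),f,manip.current_clock())
zt=manip.current_tool_pos()[2]
manip.servo_line(tz(p,zt+.023),vel=.05); effector.close(15); manip.sleep(.2)
print("gap",manip.current_finger_gap(),manip.current_gripper_force(),manip.current_tool_pos(),manip.current_clock())
```

```text
f0 0.47526273688315934 [0.38283562 0.29543791 0.0154254 ]
touch cmd -0.03600000000000001 read [ 0.38242804  0.29492268 -0.03609136] -0.5031920859821656 25.9917
gap 0.01750614939303802 14.999970942735672 [ 0.38252366  0.29501    -0.01308262] 27.9417
```

Gripped: the gap is 17.5 mm on the 18 mm knob, and the lid's z is TCP + 13 mm. Next I compute the jar mouth and carousel offline from w0, w4 and w5, with the clock standing still.

Run:
```python
from h import *
U={}
for n,(u,v) in(("w4",(237,50)),("w5",(197,77))):
    c,im=ld(n); h=hsv(im)
    m=((h[...,1]<75)&(h[...,2]>120)).astype(np.uint8); 
    y0,x0=v-40,u-40; sub=np.zeros_like(m); sub[max(0,y0):v+40,u-40:u+40]=m[max(0,y0):v+40,u-40:u+40]
    # keep only inside plate hull
    w=((h[...,0]>10)&(h[...,0]<25)&(h[...,1]>80)&(h[...,2]>100)); b=max(blobs(w,300),key=lambda x:x[1][4])
    hull=cv2.convexHull(np.argwhere(b[2])[:,::-1].astype(np.int32)); pm=np.zeros_like(m); cv2.fillConvexPoly(pm,hull,1); pm=cv2.erode(pm,np.ones((3,3)))
    print(n,"plate",cv2.minEnclosingCircle((plane(c,hull.reshape(-1,2),.03)[:,:2]*1000).astype(np.float32)))
    for bb,s,mm in blobs(sub&pm,80):
        print("  rim",bb,s,circ(c,mm,.09).round(4)); k=cv2.convexHull(np.argwhere(mm)[:,::-1].astype(np.int32)); 
        if len(k)>5: print("   ell",cv2.fitEllipse(k))
    for bb,s,mm in blobs(yellow(im),20): 
        if bb[1]<110: print("  yel",bb,s,plane(c,[bb],.03).round(4))
for n in("w0","w5"):
    c,im=ld(n)
    for bb,s,mm in blobs(brown(im),300): 
        if bb[1]<180: print(n,"brown",bb,s,circ(c,mm,.096).round(4))
c,im=ld("w0"); h=hsv(im); m=(h[...,0]>20)&(h[...,0]<33)&(h[...,1]>170)&(h[...,2]>110)
for bb,s,mm in blobs(m,40): print("w0 yel",bb,s,plane(c,[bb],.012).round(4))
a=ld("w4")[1][0:110,177:297]; b=ld("w5")[1][17:127,137:257]
cv2.imwrite("pics/jar.png",cv2.resize(np.hstack([a,b]),(800,367),interpolation=2)[:,:,::-1])
```

```text
w4 plate ((563.6251220703125, 13.504985809326172), 132.3861846923828)
  rim [236.4  46.3] [ 212   22   50   54 1628] [ 0.5907 -0.0424  0.0577]
   ell ((236.7731170654297, 48.03691864013672), (49.389461517333984, 54.16017150878906), 175.6516876220703)
  yel [136.6   4.1] [119   0  33  10 255] [[ 0.4483 -0.0126  0.03  ]]
  yel [237.9  82.5] [229  81  19   4  67] [[ 0.5969 -0.0747  0.03  ]]
w5 plate ((556.8861083984375, 34.066993713378906), 136.3106689453125)
  rim [193.8  75.8] [ 170   51   50   51 1514] [ 0.5909 -0.0428  0.0584]
   ell ((194.66610717773438, 76.79118347167969), (48.759674072265625, 52.37910079956055), 150.80172729492188)
  yel [100.6  25.2] [ 86  16  29  19 408] [[ 0.4467 -0.007   0.03  ]]
  yel [201.6 105.7] [193 104  19   4  51] [[ 0.5961 -0.0748  0.03  ]]
w0 brown [242.5  11.9] [223   0  40  26 719] [0.3965 0.2762 0.0463]
w5 brown [120.5   8.9] [ 95   0  50  23 848] [0.496  0.0153 0.0539]
w5 brown [269.6  12.2] [ 244    0   52   30 1210] [0.655  0.0523 0.0556]
w5 brown [199.4  79.2] [188  65  25  26 378] [ 0.5975 -0.0439  0.0316]
w0 yel [241.8   3.8] [235   0  14  10 107] [[0.3816 0.2956 0.012 ]]
w0 yel [457.3  62. ] [ 403   10  109  125 7332] [[0.6977 0.3921 0.012 ]]
w0 yel [185.  195.9] [171 189  27  16 250] [[0.4408 0.0009 0.012 ]]
w0 yel [250.2 255.2] [242 254  18   3  46] [[ 0.5888 -0.039   0.012 ]]
```

View pics/jar.png

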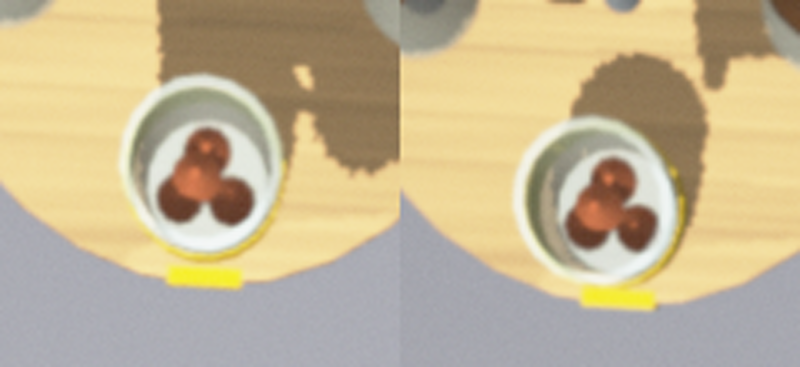

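The rim is at (237,48) in w4 and (195,77) in w5, giving the mouth at about (0.591,-0.043). The yellow edge mark agrees, putting the jar at -80°; the pointer is at about -162°. Now I carry the lid over and place it with a force guard.

Run:
```python
from h import *
c4,c5=ld("w4")[0],ld("w5")[0]
x,e=tri(c4,(237.3,48.4),c5,(195.3,77)); print("mouth",x,e)
print(plane(c4,[(237.3,48.4)],.09),plane(c5,[(195.3,77)],.09))
m=np.array([.5911,-.0428]); 
manip.servo_line([.3825,.2950,.20],vel=.25)
manip.move_pose(tz(m,.20),q(100)); manip.servo_line(tz(m,.085),vel=.12)
f0=manip.current_force(); t=manip.current_tool_pos(); print(t,f0,manip.current_finger_gap(),manip.current_clock())
for z in(.074,.0685,.0650):
    manip.servo_line(tz(m,z),vel=.05); f=manip.current_force()-f0
    print(z,manip.current_tool_pos().round(4),f.round(2),manip.current_wrist_torque().round(2),manip.current_clock())
    if abs(f[2])>6: break
for n in("scene","side"): cv2.imwrite(f"pics/{n}3.png",viewer.get_image(n)[:,:,::-1])
```

```text
mouth [ 0.59123664 -0.04203785  0.0903074 ] 0.0004648625815343745
[[ 0.59104311 -0.04182904  0.09      ]] [[ 0.59135107 -0.04218788  0.09      ]]
[ 0.59191388 -0.04279956  0.08585135] [-0.38343903  0.01517018 -1.08419909] 0.017792385071551276 31.525
0.074 [ 0.5907 -0.0428  0.0736] [0.86 0.59 0.69] [-0.07  0.04 -0.02] 31.8917
0.0685 [ 0.5907 -0.0428  0.0681] [-0.39  0.85  0.24] [-0.06  0.02  0.01] 32.15
0.065 [ 0.5911 -0.0428  0.065 ] [1.01 0.44 0.88] [-0.1   0.04 -0.01] 32.4
```

Run:
```python
from h import *
m=[.5911,-.0428]
for z in(.0635,.062): 
    manip.servo_line(tz(m,z),vel=.05); f=manip.current_force(); print(z,manip.current_tool_pos().round(4),f.round(2))
    if f[2]>2: break
effector.open_jaws(); manip.servo_line(tz(m,.15),vel=.2)
manip.move_pose([.62,-.16,.22],q(100)); c,im=wl("w6"); print(manip.current_clock())
for bb,s,mm in blobs(brown(im)|yellow(im),300):
    print(bb,s,circ(c,mm,.096).round(4))
for bb,s,mm in blobs(yellow(im),40):
    if bb[1]<190: print("y",bb,s,plane(c,[bb],.014).round(4),plane(c,[bb],.124).round(4))
cv2.imwrite("pics/w6c.png",cv2.resize(im[0:190,60:420],(800,422),interpolation=2)[:,:,::-1])
```

```text
0.0635 [ 0.5926 -0.0425  0.0649] [-0.52  0.98  5.46]
35.25
[126.2   8.3] [108   0  36  19 547] [ 0.4736 -0.0243  0.0335]
[246.5  52.7] [ 218   21   58   63 2388] [ 0.5927 -0.0422  0.057 ]
y [126.2   8.3] [108   0  36  19 547] [[ 0.4401 -0.0058  0.014 ]] [[ 0.4856 -0.0283  0.124 ]]
y [245.7  49.6] [237  38  18  24 298] [[ 0.5873 -0.0273  0.014 ]] [[ 0.5926 -0.0439  0.124 ]]
y [247.9  90.2] [237  88  23   5  82] [[ 0.5979 -0.0734  0.014 ]] [[ 0.6003 -0.0774  0.124 ]]
```

View pics/w6c.png

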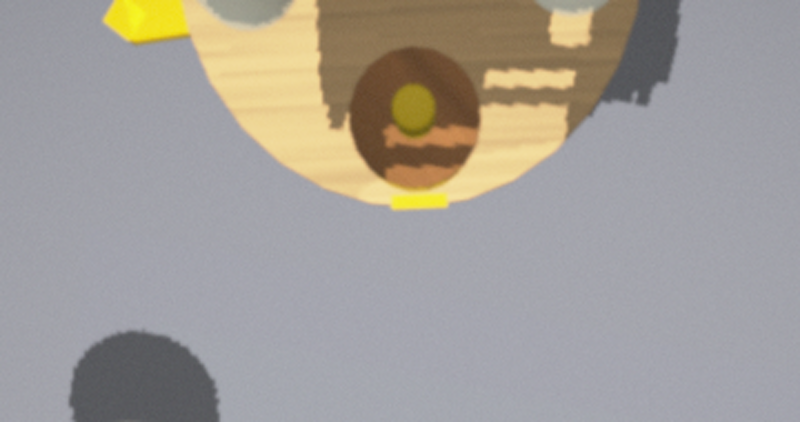

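The picture shows the lid flat and centred on the banded jar, at about (415,117) in the crop, with the edge mark at (420,201) beside it. Contact came at the expected height. Next I grip the bar and turn the carousel by -82° with joint 7.

Run:
```python
from h import *
a=[.577,.038]
manip.move_pose(tz(a,.20),q(100)); manip.servo_line(tz(a,.101),vel=.15)
print(manip.current_tool_pos(),manip.current_force().round(2),manip.current_clock())
effector.close(15); print("gap",manip.current_finger_gap(),manip.current_gripper_force(),manip.current_force().round(2))
if .011<manip.current_finger_gap()<.02:
    j=manip.current_q(); 
    for d in(-.5,-1.0,-1.434):
        k=j.copy(); k[6]+=d; manip.movej(k); print(d,manip.current_force().round(1),manip.current_finger_gap(),manip.current_clock())
    manip.sleep(.2); print(manip.current_tool_pos(),R.from_quat(manip.current_tcp_rot()).as_euler("ZYX",degrees=True))
for n in("scene","side"):
    im=viewer.get_image(n); cv2.imwrite(f"pics/{n}4.png",im[:,:,::-1]); c=viewer.get_calibration(n)
    h=hsv(im); m=(h[...,0]>20)&(h[...,0]<33)&(h[...,1]>120)&(h[...,2]>70)
    for bb,s,mm in blobs(m,8):
        P=plane(c,[bb],.014)[0]
        if np.hypot(*(P[:2]-a))<.2: print(n,bb,s[:5],P.round(4),"ang",np.degrees(np.arctan2(P[1]-a[1],P[0]-a[0])).round(1))
b=cv2.imread("pics/side4.png"); s=cv2.imread("pics/scene4.png")
cv2.imwrite("pics/fin.png",np.hstack([cv2.resize(s[170:280,195:305],(400,400)),cv2.resize(b[130:240,215:325],(400,400))]))
print(manip.current_clock())
```

```text
[0.57788899 0.03739075 0.10165813] [-0.36  0.18 -0.08] 36.8833
gap 0.013603894519203494 14.988829493522644 [-6.91 -0.49  3.74]
-0.5 [-3.7  0.7  2.2] 0.014000476306475699 38.6583
-1.0 [-5.   0.1  4.5] 0.013675681015090877 39.2083
-1.434 [-5.6  2.1  4.8] 0.013896812663878188 39.7
[0.57380874 0.03837865 0.10060886] [  18.22834186    0.32217541 -179.90621368]
scene [260.1 211.1] [250 204  20  11  80] [0.4832 0.0059 0.014 ] ang -161.1
side [251.3 186.6] [248 181   7  12  71] [0.5346 0.0984 0.014 ] ang 125.1
side [251.2 205.7] [241 199  22  11 100] [0.5033 0.0301 0.014 ] ang -173.9
side [237.6 220.3] [228 210  19  20 188] [ 0.4481 -0.0025  0.014 ] ang -162.6
40.0
```

View pics/fin.png

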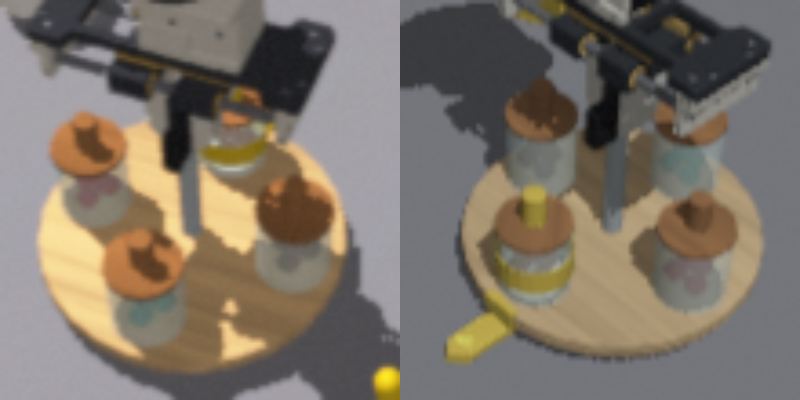

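The side view shows the banded jar, lid home, directly behind the pointer tongue, with the fingers on the bar. One numeric check, then I hand in.

Run:
```python
from h import *
D=viewer.get_calibration("side"); a=np.array([.577,.038])
k=plane(D,[(251.3,186.6)],.110)[0]; p=plane(D,[(237.6,220.3)],.014)[0]; tip=plane(D,[(230,225)],.014)[0]
for n,x in(("lid",k),("pointer",p),("tip",tip)): print(n,x.round(4),np.hypot(*(x[:2]-a)).round(3),np.degrees(np.arctan2(x[1]-a[1],x[0]-a[0])).round(1))
print(manip.current_gripper_force(),manip.current_finger_gap(),abs(manip.current_joint_velocities()).max(),manip.current_force().round(1))
la=np.degrees(np.arctan2(k[1]-a[1],k[0]-a[0]))
if abs(la+162)<5: print(manip.hand_in())
```

```text
lid [0.4957 0.013  0.11  ] 0.085 -162.9
pointer [ 0.4481 -0.0025  0.014 ] 0.135 -162.6
tip [ 0.4234 -0.0089  0.014 ] 0.161 -163.0
14.980397522449493 0.013866504919517039 0.0024602060984309257 [-5.3  1.5  5.2]
the job is handed in; nothing more can be done
None
```

I handed the job in at about 40 s of the 61 s (no score came back): the lid sits home on the yellow-banded jar, the jar lines up with the pointer to within about 0.3°, and the gripper still holds the bar at 15 N.

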